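Hang the bench hook on the drop-nose peg

ROBOT

A 7-joint arm with a two-finger parallel gripper is mounted at the origin on the work surface. World frame = base frame: x ahead of the robot, y to its left, z up, the work surface at z = 0. Lengths are in mm, angles in rad, forces in N, time in s.
With the tool pointing down it reaches from about 425 to 825 mm from the base axis. Payload 3.6 kg.
Tool frame: the origin (TCP) lies midway between the tips of the shut fingers; the grasp point (between the pads) lies manip.grip_depth behind it (manip.grip_depth is the distance from the TCP to the grasp point, in mm); z points along the fingers, y is the line along which they close (so a half turn about z gives the same grasp; the last joint's range is limited). The gripper opens to 85 mm and grips with 20 to 120 N. Pads are 22 mm wide; open, the fingers measure 114 mm over their backs; the gripper's body (76 mm by 85 mm) begins 54 mm behind the grasp point. The pads swing forward as they close: fully open they stand 13 mm farther back than shut.
Start: joints at [-1.373, 0.615, -0.013, 1.423, 0.008, 1.103, -0.04], TCP at [144.227, 633.768, 231.297] pointing down, gripper open.
Joint ranges: [-3.12, 3.12], [-0.3, 2.06], [-1.34, 1.32], [0.26, 2.42], [-1.36, 4.5], [0.01, 1.98], [-2.84, 2.84]. Speed limits (rad/s): [2.79, 2.79, 3.14, 3.14, 3.14, 3.14, 3.14].

INTERFACE

Orientations are given as a unit quaternion [x, y, z, w].
In Python, from bench import manip, imaging, ticket, nets gives the robot as it stands.
- The arm moves only by the shell command python3 -m pendant 'ROWS' [FORCE]. ROWS is JSON, a list of rows, each a list of 7 numbers: the shift along the world's x, y, z normalised to -1 to 1, where 1 is 15 cm, then the turn, a rotation vector about the world's x, y, z normalised to -1 to 1, where 1 is 90 degrees, then the closure, from -1 (fully open) to 1 (shut), so that 0 is half open. A call has 1 to 20 rows; each row is the pose to reach, as a shift and turn from the pose commanded when the call began; what a row does not reach only later rows make up. A row lasts 1/10 s, in which the tool goes at most 50 mm and 8.59 degrees, less where a joint would pass 70% of its speed; a pose out of reach is approached as far as the arm can. A call with a number of a shift or a turn outside -1 to 1 is refused whole. A call with a gripper value outside its range is refused whole. The fingers move at their own pace and stop on an object; FORCE is the grip in N (left out, the last holds). Time passes only in rows, so rows that repeat a pose let the fingers close. It gives the time, the measured TCP pose, the force, the opening and the grip force at its end, in the units of the state.
- manip.get_state(): the state, without advancing time (a new reading comes with each control period).
- imaging.read_camera(name): name is "scene" or "side" or "wrist"; returns (picture, depth): 384x512x3 uint8, red, green, blue; 384x512 float32, mm along the optical axis (not along the pixel's ray), 0 where there is no reading.
- imaging.camera_model(name): a dict with "K" (3x3 intrinsics, pixels), "R" (3x3) and "t" (3): a world point X has camera coordinates R X + t. Camera axes: x right, y down, z forward; pixel columns grow to the right and rows downward; lengths in mm; the calibration is good to about 2 mm. A picture is of the moment at which its call begins: read the wrist's pose just before it. camera_model takes no time and is no camera call; for the wrist camera it gives the pose at the moment of the call.
- ticket.finish_job(): hands the job in; it is judged then, once.
Trained networks look in the newest picture that a camera, given by its name, has taken for a name from the list of things; names that differ only in an ending like _2 or _b are one class to them, and where a whole thing is asked for, a point or a joint stands for the part that bears it (a point fixed in the world has none). Each returns a list of dicts, best first, with "confidence" (0 to 1); they miss things now and then, are a little off and sometimes report something else, mostly with a low value. They report only what shows in the picture. A call takes as long as a camera call. They do not tell look-alikes from the thing itself.
- nets.find_in(camera, label): "location" ([row, column] as shares, 0 to 1, of the picture: columns of its width, rows of its height, amid what is visible of it).
- nets.outline_of(camera, label): "mask" (384x512 bool, what is visible of it) and "location" ([row, column] as shares, 0 to 1, of the picture: columns of its width, rows of its height, amid what is visible of it).
- nets.mark_of(camera, label): "location" ([row, column] as shares, 0 to 1, of the picture: columns of its width, rows of its height: a listed point, or the origin of a listed thing).
The state is a dict: "time": time; "joint_positions": joint angles; "qd": joint speeds; "joint_efforts": joint torques, N m; "tcp_pos": TCP position; "tool_rot": TCP orientation; "contact_force": force on the tool from outside, world axes, zero at the start; "wrist_torque": the same for the moment, N m; "width": finger opening in mm; "grasp_force": force on a finger pad.
Only numpy, scipy, OpenCV 4.12 (cv2) and the standard library are available. Lean on these libraries where they do the work, as an engineer would, in place of code of your own. Each camera call takes 0.05 s, during which the arm holds its last target. There are 200 camera calls.

TASK

Pick up the wooden bench hook that stands on the desk and hang it by its eye on the brass peg of the tool post: slide the eye over the nose so that it lifts the hanging keeper, and press it on against the sprung collar until the keeper drops behind it. Press gently: the post must never take more than 15 N (1.5 kg). Let go, so that it hangs still with the keeper down, and leave the other things on the desk where they lie.

Things in the scene. Friction and masses are not known exactly. Their poses are not given: they have to be found in the camera images.
- bench_hook: Bench hook (small sawing board) of plain wood, 0.14 to 0.25 kg, standing loose and upright on its lower end. Board 90 mm wide (own x), 16 mm thick (own y, -8 to +8), 160 mm tall (own z, up). Two cleats 14 mm thick, 20 mm tall, 72 mm long: one at the top of the +y face (y +8 to +22), one at the foot of the -y face (y -22 to -8). Origin: middle of the board's lower edge.
- grip (a point): Where to grip the bench hook from above: 16 mm below its top edge, mid-width, in the middle of the 30 mm that board and top cleat measure together (own y 7 mm, height 144 mm). Axes as the bench hook's: close along y.
- eye (a point): Centre of the bench hook's hanging eye: a round hole, 20 mm diameter, straight through the 16 mm board along own y, mid-width, 100 mm above the lower edge and 60 mm below the top edge, in the board's mid-thickness. Either face may go towards the boss.
- post: Tool post, fixed to the desk: wooden base 110 mm (own x) by 150 mm (own y -45 to +105), 14 mm thick; 22 mm square steel post; on top a steel boss 30 by 28 by 34 mm (own y -14 to +14, top at 167 mm) with a thumbscrew on +x. A brass peg passes level through the boss, axis at own x 0, height 150 mm, pointing along own +y. Origin: on the desk under the post's middle.
- peg_root (a point): On the peg's axis at the boss's +y face (post y 14 mm, height 150 mm); axes as the post's. Peg 14 mm diameter, firmly clamped; how far it sticks out differs each time by up to 50 mm and no reading tells it: feel for it. From this point along +y, each plus 0 to 50 mm: collar's face at 62 mm, keeper's pivot at 78 mm, tip of the round nose at 93 mm.
- keeper (a joint): Steel tongue, 6 mm thick, pivoted in the peg, its end hanging 17.5 mm below the peg's axis. Rad: 0 hanging, positive swung up towards the boss, 1.5 folded into the peg so that the eye passes with 3 mm play all round. Falls by its own weight once the board's nose-side face is about 13 mm past the pivot; cannot swing towards the nose.
- collar (a joint): Brass collar, 28 mm diameter, sliding on the peg against a spring. Metres: 0 at rest, positive towards the boss, 0.0155 fully in. 0.3 N at rest plus 0.6 N per mm: about 8 N (13 mm) when the keeper drops, 9.6 N fully in, then solid. It pushes a released board back against the hanging keeper and then stays about 3 mm in.
- bottle: Bystander: clear bulbous bottle, 96 mm diameter, 195 mm long, lying fast in a wooden cradle, about 105 mm tall; loose on the desk. Origin under the bulb.
- wheel: Bystander: brass miniature ship's wheel, 98 mm across, 10 mm tall, lying flat; origin under its centre.
- pliers: Bystander: long-nosed pliers, 155 mm long, lying flat; origin under the pivot, jaws to own +x.
- sea_base: Bystander: grey clay sea base, 50 by 120 by 15 mm, lying flat; origin under its centre.
There are look-alikes about, which are no part of the job. Of the things that look like the bench_hook, take the one that is farthest from the robot's base at the start.

How it is judged:
By the outcome, as a careful person would: the job done as asked, in the order asked, and still so for the second after the job is handed in, with the robot touching nothing.
It also fails if it takes over 48 s, if anything falls off the work surface, if the arm or the gripper's body presses on something with over 40 N, if the wrist force passes 120 N, or if a joint passes its speed limit or range.

## Working session

There is one attempt and no reset: what is moved stays moved. The work goes in short steps, Python scripts to look and compute and a shell command to move; the robot and the scene stay as the last step left them, time stands still between calls to the robot, and variables do not carry over. Pictures are saved under pics/ and viewed, at most 10 in all, crops included, and the job is handed in when it is done.

```bash
mkdir -p pics
cat > h.py <<'E'
import numpy as np, cv2
from bench import manip, imaging, ticket, nets
def snap(c):
    m=imaging.camera_model(c); p,d=imaging.read_camera(c); return p,d,m
def back(m,u,v,z):
    K=np.array(m["K"]);R=np.array(m["R"]);t=np.array(m["t"])
    u=np.atleast_1d(u);v=np.atleast_1d(v);z=np.atleast_1d(z)
    P=np.stack([(u-K[0,2])/K[0,0]*z,(v-K[1,2])/K[1,1]*z,z],-1)
    return (P-t)@R
def cloud(m,d,mask):
    v,u=np.nonzero(mask&(d>0)); return back(m,u,v,d[v,u])
E
python3 - <<'E'
from h import *
print(manip.grip_depth); s=manip.get_state(); print(s)
ims=[]
for c in ("scene","side"):
    p,d,m=snap(c); np.savez(f"/tmp/{c}.npz",p=p,d=d,**{k:np.array(m[k]) for k in "KRt"})
    ims.append(p)
    for l in ("bench_hook","post","bottle","wheel","pliers","sea_base"):
        for r in nets.outline_of(c,l):
            X=cloud(m,d,r["mask"])
            print(c,l,round(r["confidence"],2),np.round(np.array(r["location"])*[384,512]),r["mask"].sum(),np.round(np.median(X,0)) if len(X) else None, np.round(np.percentile(X,[3,97],axis=0)).tolist() if len(X) else None)
    cv2.imwrite(f"pics/{c}0.png",cv2.resize(p[:,:,::-1],(800,600)))
E
```

```text
18.700000000000003
{'time': 0.0, 'joint_positions': array([-1.37349885,  0.61591328, -0.01260272,  1.42491679,  0.00807284,
        1.10339573, -0.04038642]), 'qd': array([ 0.0013081 , -0.00014788, -0.00020653,  0.00012731, -0.0010381 ,
       -0.00139649,  0.00023206]), 'joint_efforts': array([-3.72719762e-05, -4.69219708e+01,  2.59242598e-01, -1.71029842e+01,
        9.96795832e-03,  9.78036260e-03, -2.07127840e-06]), 'tcp_pos': array([144.07710743, 633.03976218, 230.13610652]), 'tool_rot': array([ 1.11637045e-01,  9.93748208e-01, -1.28485383e-03, -1.33602973e-04]), 'contact_force': array([ 0.58713632, -0.34908519,  0.22048649]), 'wrist_torque': array([ 0.03241404,  0.0005473 , -0.02619956]), 'grasp_force': 0.0, 'width': 85.38844324437697}
scene bench_hook 0.93 [126. 266.] 1225 [318. 192.  98.] [[288.0, 161.0, 7.0], [347.0, 225.0, 159.0]]
scene bench_hook 0.91 [171. 281.] 887 [468. 108. 113.] [[421.0, 87.0, 13.0], [501.0, 139.0, 160.0]]
scene bench_hook 0.85 [ 89. 270.] 879 [236. 312. 113.] [[188.0, 308.0, -1.0], [277.0, 343.0, 159.0]]
scene bench_hook 0.7 [152. 237.] 861 [348.  51
[... 822 characters left out ...]
, 76.0, 160.0]]
side bench_hook 0.64 [177. 157.] 1103 [297. 175. 116.] [[275.0, 159.0, -1.0], [346.0, 544.0, 160.0]]
side bench_hook 0.61 [206. 334.] 1722 [729. -39.  69.] [[697.0, -62.0, 2.0], [776.0, 119.0, 104.0]]
side post 0.85 [293. 336.] 3568 [ 557. -314.   14.] [[509.0, -363.0, 6.0], [623.0, -215.0, 166.0]]
side bottle 0.71 [204. 336.] 1788 [729. -39.  69.] [[696.0, -62.0, 2.0], [777.0, 121.0, 104.0]]
side wheel 0.79 [252. 230.] 504 [425. -42.   5.] [[386.0, -75.0, -2.0], [464.0, -6.0, 10.0]]
side pliers 0.47 [170. 280.] 156 [718. 327.   7.] [[653.0, 283.0, -0.0], [784.0, 347.0, 10.0]]
side sea_base 0.77 [283. 401.] 927 [ 736. -291.   11.] [[708.0, -342.0, 1.0], [770.0, -233.0, 14.0]]
```

View pics/scene0.png

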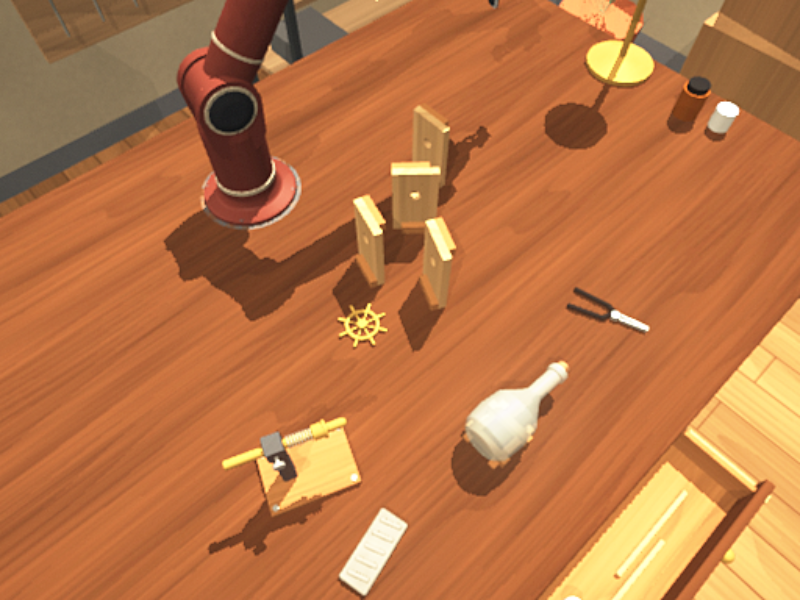

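View pics/side0.png

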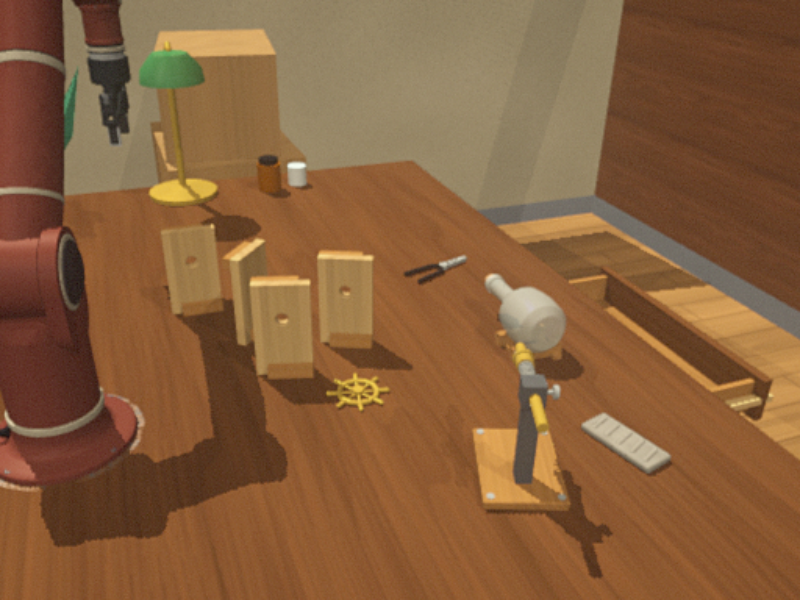

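Run:
```python
from h import *
# target hook: cloud top-edge & faces from both; post: boss, base, peg
for c,uv in (("scene",None),("side",None)):
    f=np.load(f"/tmp/{c}.npz"); d=f["d"]; m={k:f[k] for k in "KRt"}
    X=cloud(m,d,np.ones(d.shape,bool))
    h=X[(abs(X[:,0]-460)<70)&(abs(X[:,1]-110)<50)&(X[:,2]>5)]
    for lo,hi in ((155,168),(142,152),(90,135),(30,80),(4,17)):
        b=h[(h[:,2]>lo)&(h[:,2]<hi)]
        if len(b)<4: continue
        (cx,cy),(w,hh),a=cv2.minAreaRect(b[:,:2].astype(np.float32))
        print(c,"hook z",lo,hi,len(b),np.round([cx,cy,w,hh,a],1))
    q=X[(X[:,0]>480)&(X[:,0]<680)&(X[:,1]<-180)&(X[:,1]>-400)]
    for lo,hi in ((9,18),(30,128),(129,140),(140,161),(162,172)):
        b=q[(q[:,2]>lo)&(q[:,2]<hi)]
        if len(b)<4: continue
        (cx,cy),(w,hh),a=cv2.minAreaRect(b[:,:2].astype(np.float32))
        print(c,"post z",lo,hi,len(b),np.round([cx,cy,w,hh,a],1))
        if lo==140: print(np.round(b[::6]).astype(int).tolist())
```

```text
scene hook z 155 168 274 [461.2 123.   30.4  91.2  66.3]
scene hook z 142 152 49 [463.2 121.3  29.7  87.3  66.9]
scene hook z 90 135 170 [459.3 115.9  16.9  93.   66.4]
scene hook z 30 80 168 [457.  109.4  16.4  94.4  75.6]
scene hook z 4 17 60 [457.3 101.2  28.9  86.9  75.9]
scene post z 9 18 1975 [ 579.8 -284.7  149.8   98.9   69. ]
scene post z 30 128 104 [ 570.1 -307.4   15.5   30.4   23. ]
scene post z 129 140 8 [ 576.  -317.5   22.     1.    69.6]
scene post z 140 161 568 [ 579.4 -296.1  178.8   40.7   71.6]
[[592, -217, 154], [578, -237, 155], [596, -217, 157], [583, -238, 160], [595, -220, 152], [575, -245, 150], [589, -232, 156], [597, -222, 154], [576, -250, 157], [590, -235, 156], [598, -225, 155], [606, -214, 151], [591, -236, 156], [599, -226, 153], [574, -258, 154], [590, -243, 160], [600, -229, 153], [578, -257, 155], [590, -246, 159], [599, -232, 150], [575, -264, 154], [589, -251, 159], [597, -239, 151], [575, -269, 157], [583, -259, 155], [595, -247, 158], [573, -273, 154], [582, -263, 155], [591, -253, 156], [601, -244, 157], [573, -278, 157], [582, -268, 158], [59
[... 2742 characters left out ...]
14, 148], [550, -327, 155], [565, -323, 149], [585, -326, 146], [548, -319, 148], [552, -333, 156], [570, -326, 147], [552, -318, 144], [552, -336, 156], [544, -316, 142], [547, -332, 152], [556, -337, 154], [546, -336, 153], [545, -332, 149], [549, -345, 157], [547, -345, 155], [542, -347, 155], [542, -341, 149], [545, -355, 158], [543, -355, 156], [539, -356, 156], [537, -353, 152], [543, -362, 156], [540, -361, 155], [536, -364, 155], [534, -362, 152], [541, -369, 156], [536, -371, 156], [533, -370, 154], [544, -372, 153], [538, -375, 154], [535, -373, 151], [532, -373, 150], [543, -375, 148], [539, -375, 147], [536, -376, 146]]
side post z 162 172 168 [ 572.3 -280.5   91.6   30.    68.3]
```

The scene shows four hooks. The farthest from the base (~475 mm) is the front-right one at about (436,262) in the scene picture and (346,300) in the side picture. The post is at lower left, with the peg's nose pointing up and right at about (345,423). I'll go above the hook.

```bash
python3 -m pendant '[[0.26,-0.42,0.2,0,0,-0.04,-1],[0.53,-0.85,0.4,0,0,-0.08,-1],[0.53,-0.85,0.4,0,0,-0.08,-1],[0.53,-0.85,0.4,0,0,-0.08,-1]]'
python3 -m pendant '[[0.26,-0.42,0,0,0,0,-1],[0.53,-0.85,0,0,0,0,-1],[0.53,-0.85,0,0,0,0,-1],[0.53,-0.85,0,0,0,0,-1]]'
python3 -m pendant '[[0.26,-0.42,0,0,0,0,-1],[0.53,-0.85,0,0,0,0,-1],[0.53,-0.85,0,0,0,0,-1],[0.53,-0.85,0,0,0,0,-1]]'
python3 -m pendant '[[0.26,-0.42,0,0,0,0,-1],[0.52,-0.85,0,0,0,0,-1],[0.52,-0.85,0,0,0,0,-1],[0.52,-0.85,0,0,0,0,-1],[0.52,-0.85,0,0,0,0,-1],[0.52,-0.85,0,0,0,0,-1]]'
python3 - <<'E'
from h import *
s=manip.get_state(); print(s["time"],np.round(s["joint_positions"],2),s["tcp_pos"],s["tool_rot"])
p,d,m=snap("wrist"); np.savez("/tmp/w.npz",p=p,d=d,**{k:np.array(m[k]) for k in "KRt"})
print(-np.array(m["R"]).T@m["t"])
cv2.imwrite("pics/w1.png",p[:,:,::-1])
X=cloud(m,d,np.ones(d.shape,bool))
h=X[(abs(X[:,0]-460)<70)&(abs(X[:,1]-115)<60)]
for lo,hi in ((155,166),(90,150),(10,24)):
    b=h[(h[:,2]>lo)&(h[:,2]<hi)]
    if len(b)>4: print(lo,len(b),cv2.minAreaRect(b[:,:2].astype(np.float32)),np.median(b[:,2]))
E
```

```text
time: 1.1
tcp_pos: [229.2, 502.3, 294.2]
tool_rot: [0.178, 0.984, 0.001, 0.002]
contact_force: [0.7, 1.5, 0.2]
width: 85.4
grasp_force: 0.0
time: 1.5
tcp_pos: [308.4, 371.9, 291.8]
tool_rot: [0.18, 0.984, -0.002, 0.002]
contact_force: [-0.0, 0.7, -0.0]
width: 85.5
grasp_force: 0.0
time: 1.9
tcp_pos: [386.8, 244.6, 291.7]
tool_rot: [0.18, 0.984, -0.001, 0.002]
contact_force: [-0.0, 0.6, -0.4]
width: 85.5
grasp_force: 0.0
time: 2.5
tcp_pos: [460.1, 126.0, 291.1]
tool_rot: [0.172, 0.985, 0.0, -0.001]
contact_force: [-0.3, -0.2, -0.1]
width: 85.7
grasp_force: 0.0
2.5 [-0.47  0.29  0.21  1.82 -0.07  1.05  0.99] [460.05533105 125.9797967  291.09822782] [ 1.72258693e-01  9.85051484e-01  4.69211575e-04 -5.44186986e-04]
[382.53689532 154.06159747 434.36979323]
155 2767 ((461.07122802734375, 125.22403717041016), (30.05463218688965, 90.66767883300781), 66.08890533447266) 160.60137597054594
90 139 ((419.8072814941406, 143.24339294433594), (29.46710205078125, 0.4665929973125458), 66.10665130615234) 128.70646386330816
10 374 ((450.3540954589844, 105.79229736328125), (24.440763473510742, 94.25540161132812), 53.0749626159668) 20.60113927177808
```

View pics/w1.png

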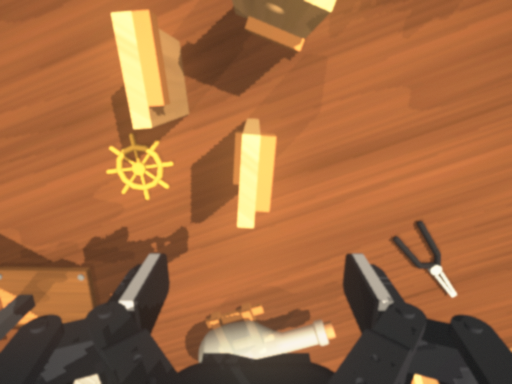

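The wrist view shows the target hook centred at about (255,175), with its top cleat to the right (own +y). The top measures 30×91 mm, as it should. Its yaw is 66.1° and the grip point is (461,125).

```bash
python3 -m pendant '[[0.003,-0.003,-0.2,0,0,-0.045,-1],[0.003,-0.003,-0.45,0,0,-0.045,-1],[0.003,-0.003,-0.7,0,0,-0.045,-1],[0.003,-0.003,-1,0,0,-0.045,-1],[0.003,-0.003,-1,0,0,-0.045,-1]]'
python3 -m pendant '[[0,0,-0.107,0,0,0,-1],[0,0,-0.107,0,0,0,-1],[0,0,-0.107,0,0,0,-1],[0,0,-0.107,0,0,0,-1]]'
python3 - <<'E'
from h import *
s=manip.get_state(); print(s["tcp_pos"],s["tool_rot"],s["contact_force"])
E
```

```text
time: 3.05
tcp_pos: [456.4, 124.4, 136.9]
tool_rot: [0.207, 0.978, -0.003, -0.006]
contact_force: [-0.9, 0.8, -1.0]
width: 84.9
grasp_force: 0.0
time: 3.45
tcp_pos: [462.2, 124.1, 127.0]
tool_rot: [0.208, 0.978, 0.001, 0.001]
contact_force: [-0.2, -0.3, 0.2]
width: 85.5
grasp_force: 0.0
[462.15443796 124.05527624 126.98076279] [2.08136645e-01 9.78098393e-01 9.19226766e-04 1.35101791e-03] [-0.19060944 -0.32741246  0.23829731]
```

```bash
python3 -m pendant '[[0,0,-0.01,0,0,0,1],[0,0,-0.01,0,0,0,1],[0,0,-0.01,0,0,0,1],[0,0,-0.01,0,0,0,1],[0,0,-0.01,0,0,0,1],[0,0,-0.01,0,0,0,1],[0,0,-0.01,0,0,0,1],[0,0,-0.01,0,0,0,1],[0,0,-0.01,0,0,0,1],[0,0,-0.01,0,0,0,1]]' 90
python3 - <<'E'
from h import *
# refine the post's pose: fit peg axis (world line at z~150) from saved clouds
for c in ("scene","side"):
    f=np.load(f"/tmp/{c}.npz"); d=f["d"]; m={k:f[k] for k in "KRt"}
    X=cloud(m,d,np.ones(d.shape,bool))
    a=np.deg2rad(69); u=np.array([np.cos(a),np.sin(a)]); n=np.array([u[1],-u[0]])
    o=np.array([565,-311])
    q=X[(np.hypot(*(X[:,:2]-[570,-290]).T)<150)]
    s=(q[:,:2]-o)@u; t=(q[:,:2]-o)@n
    b=q[(abs(q[:,2]-14)<4)&(s>-60)&(s<120)]
    r=cv2.minAreaRect(b[:,:2].astype(np.float32)); print(c,"base",r)
    k=(q[:,2]>135)&(abs(t)<25)
    for lo in range(-80,160,10):
        w=k&(s>=lo)&(s<lo+10)
        if w.sum()>2: print(lo,w.sum(),np.round(np.percentile(t[w],[2,50,98]),1),np.round(np.percentile(q[w,2],[2,98])))
E
```

```text
time: 4.45
tcp_pos: [461.8, 123.6, 124.1]
tool_rot: [0.208, 0.978, 0.0, 0.001]
contact_force: [0.6, 0.4, 5.7]
width: 28.8
grasp_force: 89.2
scene base ((621.40087890625, -292.8395690917969), (164.3893585205078, 179.51454162597656), 69.1585693359375)
-80 5 [-8.1 -2.6  2.6] [151. 156.]
-70 29 [-6.6 -0.   5. ] [150. 158.]
-60 32 [-8.2 -0.   5.5] [148. 158.]
-50 31 [-6.8  0.2  5. ] [150. 158.]
-40 32 [-8.1 -0.1  4.6] [148. 158.]
-30 29 [-8.2  0.7  4.2] [148. 160.]
-20 46 [-14.3   1.   12.9] [139. 168.]
-10 85 [-16.2   3.5  24.4] [140. 168.]
0 88 [-15.3   5.7  24.2] [140. 168.]
10 57 [-14.2   1.5  13.1] [142. 168.]
20 34 [-8.6  0.1  5.9] [147. 161.]
30 37 [-9.8 -0.1  6. ] [146. 159.]
40 33 [-8.7  0.3  7. ] [147. 160.]
50 36 [-9.4  0.7  8.2] [147. 161.]
60 48 [-11.5   0.6   8.6] [148. 163.]
70 48 [-13.1   1.1  10.7] [150. 165.]
80 28 [-7.5 -0.4  4.4] [148. 157.]
90 30 [-7.8  0.   5.1] [147. 157.]
100 20 [-6.  -0.8  4.2] [150. 157.]
side base ((613.244384765625, -292.5068664550781), (158.58383178710938, 206.6733856201172), 74.03559112548828)
-80 7 [-7.5 -3.1  0.7] [144. 155.]
-70 59 [-10.9  -5.    2.1] [143. 157.]
-60 27 [-11.1  -6.6   0.7] [151. 158.]
-50 26 [-11.2  -5.8   1.8] [150. 158.]
-40 26 [-10.9  -5.6   1.3] [150. 157.]
-30 26 [-11.1  -6.7   1.8] [149. 158.]
-20 177 [-18.8  -7.3   9.6] [136. 167.]
-10 99 [-19.6  -0.5  23.9] [139. 168.]
0 72 [-19.6  -5.6  22.1] [140. 168.]
10 29 [-19.4  -7.    9.4] [138. 168.]
30 27 [-12.3  -4.6   3.3] [153. 159.]
40 28 [-13.9  -7.2   2.5] [148. 160.]
50 48 [-14.6  -7.    6. ] [148. 162.]
60 32 [-15.4  -8.6   4.8] [145. 162.]
70 52 [-17.9 -10.6   8.2] [142. 163.]
80 3 [-5.9  0.5  2.4] [157. 160.]
90 17 [-12.5  -6.8  -0.5] [150. 156.]
100 9 [-11.7  -7.6  -0.2] [149. 156.]
```

```bash
python3 -m pendant '[[0,0,0.1,0,0,0,1],[0,0,0.25,0,0,0,1],[0,0,0.4,0,0,0,1],[0,0,0.47,0,0,0,1],[0,0,0.47,0,0,0,1]]'
python3 -m pendant '[[0.08,-0.15,0,0,0,0,1],[0.2,-0.35,0,0,0,0.01,1],[0.31,-0.55,0,0,0,0.02,1],[0.42,-0.75,0,0,0,0.03,1],[0.52,-0.96,0,0,0,0.032,1]]'
python3 -m pendant '[[0.11,-0.2,0,0,0,0,1],[0.21,-0.4,0,0,0,0,1],[0.32,-0.6,0,0,0,0,1],[0.43,-0.8,0,0,0,0,1],[0.52,-0.95,0,0,0,0,1],[0.52,-0.95,0,0,0,0,1],[0.52,-0.95,0,0,0,0,1],[0.52,-0.95,0,0,0,0,1],[0.52,-0.95,0,0,0,0,1]]'
cat > look.py <<'E'
from h import *
import sys
s=manip.get_state(); r=s["tool_rot"]; T=s["tcp_pos"]; print(s["time"],T,r,"yaw",2*np.degrees(np.arctan2(r[1],r[0]))-90,s["contact_force"])
p,d,m=snap("wrist"); np.savez("/tmp/w2.npz",p=p,d=d,**{k:np.array(m[k]) for k in "KRt"})
cv2.imwrite(sys.argv[1],p[:,:,::-1])
X=cloud(m,d,np.ones(d.shape,bool))
# hook in hand: top edge
h=X[(np.hypot(*(X[:,:2]-T[:2]).T)<60)]
b=h[(abs(h[:,2]-T[2]-36)<5)]
if len(b)>9: print("hooktop",len(b),cv2.minAreaRect(b[:,:2].astype(np.float32)),np.median(b[:,2]))
a=np.deg2rad(69); u=np.array([np.cos(a),np.sin(a)]); n=np.array([u[1],-u[0]]); o=np.array([562.2,-310])
q=X[np.hypot(*(X[:,:2]-[580,-270]).T)<170]; S=(q[:,:2]-o)@u; t=(q[:,:2]-o)@n
for lo in range(-80,160,6):
    w=(S>=lo)&(S<lo+6)&(abs(t)<22)&(q[:,2]>125)&(q[:,2]<172)
    if w.sum()>2: print(lo,w.sum(),np.round(np.percentile(t[w],[2,50,98]),1),np.round(np.percentile(q[w,2],[2,98]),1))
E
python3 look.py pics/w2.png
```

```text
time: 4.95
tcp_pos: [461.1, 123.1, 194.6]
tool_rot: [0.209, 0.978, 0.0, 0.0]
contact_force: [-0.2, -0.0, -2.4]
width: 28.9
grasp_force: 89.1
time: 5.45
tcp_pos: [538.4, -21.6, 192.1]
tool_rot: [0.183, 0.983, -0.0, -0.002]
contact_force: [1.0, 0.8, -1.8]
width: 29.2
grasp_force: 89.0
time: 6.35
tcp_pos: [616.7, -161.3, 193.7]
tool_rot: [0.183, 0.983, 0.001, -0.001]
contact_force: [-0.3, 0.2, -2.0]
width: 29.3
grasp_force: 89.1
6.35 [ 616.70312241 -161.28927162  193.67263505] [ 1.82804961e-01  9.83148666e-01  5.84888142e-04 -8.39058833e-04] yaw 68.93362148586556 [-0.27974552  0.2464355  -2.0246607 ]
hooktop 13029 ((607.4359741210938, -158.25137329101562), (78.39027404785156, 54.85036849975586), 0.05438826605677605) 230.25268296561615
-14 18 [-15.8 -15.4 -15.2] [136.9 146.8]
-8 82 [-16.  -15.5 -15. ] [136.6 154.2]
-2 254 [-15.8  -1.8  20.7] [137.2 168.4]
4 561 [-15.9  -6.1  12.8] [139.2 168.7]
10 1278 [-15.7  -7.   13. ] [126.8 168.5]
16 501 [-14.2  -4.   12.2] [138.5 167.2]
22 278 [-10.   -3.8   7. ] [148.1 160.6]
28 337 [-9.9 -4.   7.1] [148.3 160.8]
34 227 [-9.9 -3.9  6.7] [148.3 161. ]
40 237 [-10.   -4.2   7. ] [148.4 160.6]
46 311 [-10.1  -3.9   7. ] [148.  160.6]
52 210 [-10.1  -4.    6.5] [149.9 160.6]
58 274 [-12.1  -5.3   8.6] [149.8 162.7]
64 331 [-12.3  -5.    8.6] [150.7 162.7]
70 268 [-13.9  -5.6   8.1] [150.1 164. ]
76 623 [-14.3  -5.2  10.8] [142.1 164.7]
82 201 [-7.8 -3.5  5. ] [149.1 158.5]
88 202 [-7.9 -3.6  5.1] [148.9 158.2]
94 241 [-9.4 -3.8  5.3] [136.9 158.2]
100 201 [-8.  -3.8  5.3] [149.  158.3]
106 159 [-6.9 -2.6  3.8] [149.  157.7]
```

View pics/w2.png

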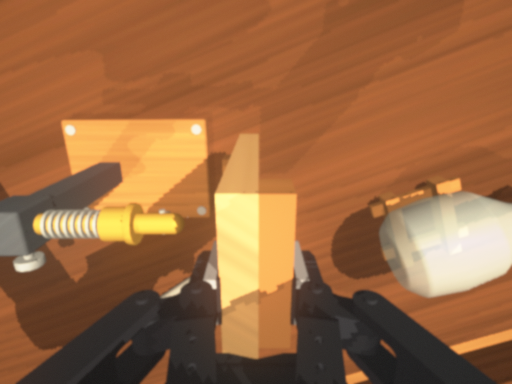

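The peg runs along 69° and its centre, tip (s≈111, so about 4 mm out) and collar (s≈80) are all clear. The hook is held squarely, with its near end at row 193, columns 217–297. I'll measure the hook's lateral offset in the same picture.

Run:
```python
from h import *
f=np.load("/tmp/w2.npz"); d=f["d"]; m={k:f[k] for k in "KRt"}
a=np.deg2rad(69); u=np.array([np.cos(a),np.sin(a)]); n=np.array([u[1],-u[0]]); o=np.array([562.2,-310])
T=np.array([616.7,-161.3]); print("TCP s,t",(T-o)@u,(T-o)@n)
M=np.zeros(d.shape,bool); M[186:240,212:302]=1
X=cloud(m,d,M); S=(X[:,:2]-o)@u; t=(X[:,:2]-o)@n
k=abs(X[:,2]-230.3)<2.5
for lo in range(int(S[k].min()),int(S[k].max()),3):
    w=k&(S>=lo)&(S<lo+3)
    if w.sum()>5: print(lo,w.sum(),np.round(np.percentile(t[w],[0,2,98]),1),round(np.median(X[w,2]),1))
print("S",np.percentile(S[k],[0.5,99.5]))
# end face, lower: tilt of board (t of end face by height)
M[:]=0; M[120:192,215:262]=1
X=cloud(m,d,M); t=(X[:,:2]-o)@n; S=(X[:,:2]-o)@u
for z in range(60,230,20):
    w=abs(X[:,2]-z)<6
    w&=abs(t+46)<20
    if w.sum()>5: print(z,w.sum(),np.round(np.median(t[w]),1),np.round(np.percentile(S[w],[2,98]),1))
# silhouettes: peg nose widths
M[:]=1; X=cloud(m,d,M); S=(X[:,:2]-o)@u; t=(X[:,:2]-o)@n
w=(S>82)&(S<104)&(abs(t)<12)&(X[:,2]>149.5)&(X[:,2]<160)
from scipy.optimize import least_squares
for r0 in (7,):
    g=least_squares(lambda p:np.hypot(t[w]-p[0]-p[2]*(S[w]-93),X[w,2]-p[1])-r0,[0,150,0],loss="soft_l1"); print("peg t,z,slope",g.x)
w=(S>82)&(S<116)&(abs(t)<12)&(X[:,2]>149.5)&(X[:,2]<160); print("tip",S[w].max())
```

```text
TCP s,t 158.35446267035277 -2.409180853288669
143 335 [-48.9 -48.6 -30.2] 230.1
146 384 [-49.  -48.6 -30.4] 230.2
149 377 [-48.9 -48.5 -30.3] 230.2
152 387 [-48.9 -48.6 -30.3] 230.2
155 384 [-48.9 -48.5 -30.2] 230.2
158 384 [-48.7 -48.5 -30.3] 230.3
161 367 [-48.9 -48.5 -30.3] 230.3
164 379 [-48.9 -48.6 -30.3] 230.4
167 380 [-48.9 -48.6 -30.5] 230.4
170 380 [-48.9 -48.6 -30.4] 230.4
S [143.49167697 173.1557534 ]
80 61 -48.7 [131.3 160.3]
100 61 -48.7 [144.7 160.2]
120 63 -48.7 [144.9 160.2]
140 121 -48.6 [144.6 160.1]
160 122 -48.6 [144.2 159.3]
180 157 -48.6 [144.1 159.2]
200 231 -48.5 [144.  159.1]
220 393 -48.5 [143.8 160.6]
peg t,z,slope [-8.01956002e-01  1.50621915e+02 -6.29765620e-03]
tip 111.04286373234619
```

```bash
python3 -m pendant '[[0.019,-0.007,-0.06,0,0,0.003,1],[0.019,-0.007,-0.131,0,0,0.003,1],[0.019,-0.007,-0.131,0,0,0.003,1],[0.019,-0.007,-0.131,0,0,0.003,1],[0.019,-0.007,-0.131,0,0,0.003,1]]'
cat > m.py <<'E'
from h import *
s=manip.get_state(); T=s["tcp_pos"]; a=np.deg2rad(69); u=np.array([np.cos(a),np.sin(a)]); n=np.array([u[1],-u[0]]); o=np.array([562.2,-310]); F=s["contact_force"]
r=s["tool_rot"]; print(round(s["time"],2),"s,t,z",np.round([(T[:2]-o)@u,(T[:2]-o)@n,T[2]],1),"face s",round((T[:2]-o)@u-14.2,1),"F u,n,z",np.round([F[:2]@u,F[:2]@n,F[2]],1),"yaw",round(2*np.degrees(np.arctan2(r[1],r[0]))-90,1), np.round(s["wrist_torque"],2))
E
python3 m.py
```

```text
time: 6.9
tcp_pos: [620.2, -164.3, 174.7]
tool_rot: [0.182, 0.983, -0.0, 0.0]
contact_force: [-0.2, -0.3, -0.8]
width: 29.2
grasp_force: 89.1
6.9 s,t,z [156.8   1.9 174.7] face s 142.6 F u,n,z [-0.4 -0.1 -0.8] yaw 69.1 [-0.02 -0.    0.02]
```

```bash
cat > rel.py <<'E'
from h import *
from scipy.optimize import least_squares
p,d,m=snap("wrist"); a=np.deg2rad(69); u=np.array([np.cos(a),np.sin(a)]); n=np.array([u[1],-u[0]]); o=np.array([562.2,-310])
X=cloud(m,d,np.ones(d.shape,bool)); X=X[np.hypot(*(X[:,:2]-[600,-200]).T)<170]
S=(X[:,:2]-o)@u; t=(X[:,:2]-o)@n
z0=manip.get_state()["tcp_pos"][2]+36.5
M=np.zeros(d.shape,bool); M[170:240,205:310]=1
Y=cloud(m,d,M); k=abs(Y[:,2]-z0)<3; Y=Y[k]; s2=(Y[:,:2]-o)@u; t2=(Y[:,:2]-o)@n
print("hook end t",np.percentile(t2,1),"eye t",np.percentile(t2,0.5)+45,"S",np.percentile(s2,[.5,99.5]),"eye z",np.median(Y[:,2])-60)
w=(S>84)&(S<104)&(abs(t)<12)&(X[:,2]>149.5)&(X[:,2]<160)
g=least_squares(lambda p:np.hypot(t[w]-p[0],X[w,2]-p[1])-7,[0,150],loss="soft_l1"); print("peg t,z",g.x,w.sum())
E
python3 rel.py; python3 m.py
```

```text
hook end t -44.467718111580595 eye t 0.4437161904561222 S [141.78526873 171.4825943 ] eye z 151.24950007508778
peg t,z [ -0.84727115 150.58982353] 797
6.95 s,t,z [156.8   2.  174.9] face s 142.6 F u,n,z [ 1.   0.3 -1.6] yaw 69.1 [-0.04 -0.06 -0.03]
```

```bash
python3 -m pendant '[[-0.008,0.003,-0.004,0,0,0,1],[-0.027,-0.047,-0.004,0,0,0,1],[-0.046,-0.097,-0.004,0,0,0,1],[-0.065,-0.147,-0.004,0,0,0,1],[-0.084,-0.196,-0.004,0,0,0,1],[-0.1,-0.238,-0.004,0,0,0,1],[-0.1,-0.238,-0.004,0,0,0,1],[-0.1,-0.238,-0.004,0,0,0,1]]'
python3 m.py
python3 -m pendant '[[-0.012,-0.03,0,0,0,0,1],[-0.024,-0.06,0,0,0,0,1],[-0.036,-0.09,0,0,0,0,1],[-0.047,-0.119,0,0,0,0,1],[-0.047,-0.119,0,0,0,0,1],[-0.047,-0.119,0,0,0,0,1]]'
python3 m.py
```

```text
time: 7.75
tcp_pos: [605.0, -200.0, 174.0]
tool_rot: [0.182, 0.983, 0.0, 0.0]
contact_force: [-0.3, -0.3, -1.8]
width: 29.0
grasp_force: 89.1
7.75 s,t,z [118.1   0.6 174. ] face s 103.9 F u,n,z [-0.4 -0.2 -1.8] yaw 69.1 [ 0.03 -0.01 -0.02]
time: 8.35
tcp_pos: [597.8, -218.1, 174.0]
tool_rot: [0.182, 0.983, -0.0, -0.0]
contact_force: [-0.2, 0.4, -2.4]
width: 29.3
grasp_force: 89.1
8.35 s,t,z [ 98.6   0.3 174. ] face s 84.4 F u,n,z [ 0.4 -0.3 -2.4] yaw 69.0 [-0.05 -0.02 -0.01]
```

```bash
python3 -m pendant '[[-0.006,-0.016,0,0,0,0,1],[-0.012,-0.031,0,0,0,0,1],[-0.018,-0.047,0,0,0,0,1],[-0.024,-0.062,0,0,0,0,1],[-0.024,-0.062,0,0,0,0,1],[-0.024,-0.062,0,0,0,0,1]]'
python3 m.py
```

```text
time: 8.95
tcp_pos: [594.9, -226.0, 174.0]
tool_rot: [0.181, 0.983, 0.001, 0.0]
contact_force: [1.8, 2.9, -1.5]
width: 29.0
grasp_force: 89.2
8.95 s,t,z [ 90.1   0.4 174. ] face s 75.9 F u,n,z [ 3.3  0.6 -1.5] yaw 69.1 [ 0.61 -0.28  0.01]
```

```bash
python3 -m pendant '[[-0.005,-0.013,0,0,0,0,1],[-0.01,-0.025,0,0,0,0,1],[-0.015,-0.037,0,0,0,0,1],[-0.017,-0.044,0,0,0,0,1],[-0.017,-0.044,0,0,0,0,1],[-0.017,-0.044,0,0,0,0,1]]'
python3 m.py
```

```text
time: 9.55
tcp_pos: [592.8, -231.4, 174.0]
tool_rot: [0.181, 0.984, 0.002, 0.0]
contact_force: [2.7, 6.5, -1.4]
width: 29.2
grasp_force: 89.3
9.55 s,t,z [ 84.4   0.4 174. ] face s 70.2 F u,n,z [ 7.   0.2 -1.4] yaw 69.2 [ 1.36 -0.58 -0.02]
```

```bash
python3 -m pendant '[[-0.002,-0.006,0,0,0,0,1],[-0.005,-0.012,0,0,0,0,1],[-0.007,-0.018,0,0,0,0,1],[-0.007,-0.018,0,0,0,0,1],[-0.007,-0.018,0,0,0,0,1]]'
python3 m.py
python3 - <<'E'
from h import *
for c in ("wrist","scene"):
    p,d,m=snap(c); cv2.imwrite(f"pics/{c}3.png",(p if c=="wrist" else cv2.resize(p[220:384,80:300],None,fx=3,fy=3))[:,:,::-1])
    print(c,[(round(r["confidence"],2),r["mask"].sum()) for r in nets.outline_of(c,"keeper")])
E
```

```text
time: 10.05
tcp_pos: [592.1, -233.3, 174.1]
tool_rot: [0.181, 0.984, 0.002, 0.0]
contact_force: [3.1, 6.5, -1.0]
width: 29.0
grasp_force: 89.4
10.05 s,t,z [ 82.3   0.4 174.1] face s 68.1 F u,n,z [ 7.1  0.6 -1. ] yaw 69.2 [ 1.54 -0.65 -0.01]
wrist []
scene []
```

View pics/scene3.png

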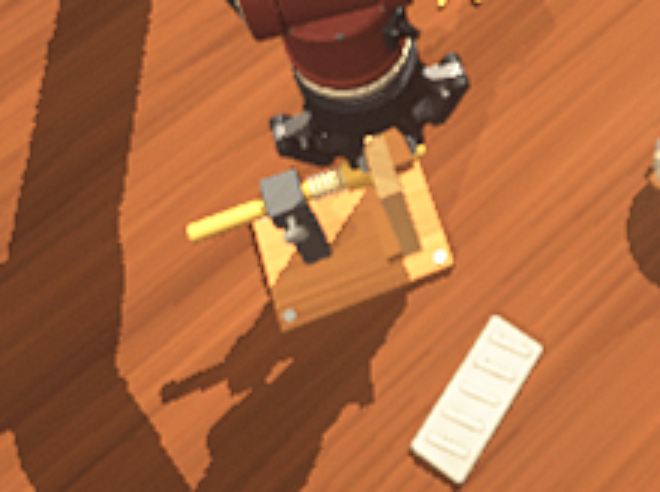

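The scene crop shows the board on the peg at about (385,170), with the collar pushed back against it and the nose sticking out at (420,150). I'll press a little further.

```bash
python3 -m pendant '[[-0.002,-0.006,0,0,0,0,1],[-0.004,-0.011,0,0,0,0,1],[-0.006,-0.015,0,0,0,0,1],[-0.006,-0.015,0,0,0,0,1],[-0.006,-0.015,0,0,0,0,1]]'
python3 m.py
python3 -m pendant '[[-0.002,-0.005,0,0,0,0,1],[-0.004,-0.009,0,0,0,0,1],[-0.004,-0.009,0,0,0,0,1],[-0.004,-0.009,0,0,0,0,1]]'
python3 m.py
```

```text
time: 10.75
tcp_pos: [591.6, -234.5, 174.1]
tool_rot: [0.18, 0.984, 0.003, 0.001]
contact_force: [3.1, 7.9, -0.4]
width: 28.6
grasp_force: 89.4
10.75 s,t,z [ 81.    0.4 174.1] face s 66.8 F u,n,z [ 8.5  0.1 -0.4] yaw 69.2 [ 1.82 -0.73 -0.02]
time: 11.15
tcp_pos: [591.2, -235.4, 174.1]
tool_rot: [0.18, 0.984, 0.003, 0.001]
contact_force: [3.3, 7.6, -1.1]
width: 29.0
grasp_force: 89.5
11.15 s,t,z [ 80.1   0.4 174.1] face s 65.9 F u,n,z [ 8.3  0.4 -1.1] yaw 69.2 [ 1.98 -0.81  0.01]
```

Run:
```python
from h import *
p,d,m=snap("wrist"); p2,d2,m2=snap("side")
a=cv2.resize(p[130:330,120:420],None,fx=1.6,fy=1.6); b=cv2.resize(p2[190:350,280:400],None,fx=2,fy=2)
o=np.zeros((max(a.shape[0],b.shape[0]),a.shape[1]+b.shape[1],3),np.uint8); o[:a.shape[0],:a.shape[1]]=a; o[:b.shape[0],a.shape[1]:]=b
cv2.imwrite("pics/c4.png",o[:,:,::-1])
```

```text
(no output)
```

View pics/c4.png

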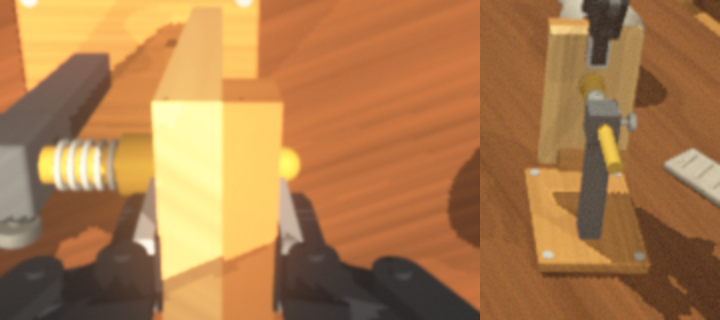

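```bash
python3 -m pendant '[[0.01,0.025,0,0,0,0,1],[0.02,0.05,0,0,0,0,1],[0.03,0.077,0,0,0,0,1],[0.038,0.1,0,0,0,0,1],[0.043,0.112,0,0,0,0,1],[0.043,0.112,0,0,0,0,1],[0.043,0.112,0,0,0,0,1]]'
python3 m.py
python3 -m pendant '[[0.004,0.01,0,0,0,0,1],[0.007,0.018,0,0,0,0,1],[0.007,0.018,0,0,0,0,1],[0.007,0.018,0,0,0,0,1]]'
python3 m.py
```

```text
time: 11.95
tcp_pos: [595.3, -224.6, 174.0]
tool_rot: [0.182, 0.983, -0.001, 0.0]
contact_force: [1.3, 0.6, -3.1]
width: 29.0
grasp_force: 89.4
11.95 s,t,z [ 91.6   0.3 174. ] face s 77.4 F u,n,z [ 1.   1.  -3.1] yaw 69.0 [ 0.12 -0.29  0.05]
time: 12.35
tcp_pos: [595.5, -224.0, 174.0]
tool_rot: [0.183, 0.983, -0.002, -0.0]
contact_force: [-0.4, -4.9, -2.8]
width: 29.1
grasp_force: 89.5
12.35 s,t,z [ 92.2   0.2 174. ] face s 78.0 F u,n,z [-4.7  1.4 -2.8] yaw 68.9 [-1.45  0.23  0.01]
```

The pull-back is blocked at −4.7 N, so the keeper is down behind the board. I'll unload it, lower it onto the peg and let go.

```bash
python3 -m pendant '[[-0.003,-0.008,-0.008,0,0,0,1],[-0.006,-0.016,-0.016,0,0,0,1],[-0.006,-0.016,-0.018,0,0,0,1],[-0.006,-0.016,-0.018,0,0,0,1],[-0.006,-0.016,-0.018,0,0,0,1]]'
python3 m.py
```

```text
time: 12.85
tcp_pos: [595.9, -224.1, 172.1]
tool_rot: [0.182, 0.983, -0.001, 0.001]
contact_force: [-2.6, -4.0, 4.4]
width: 28.9
grasp_force: 90.5
12.85 s,t,z [ 92.2   0.7 172.1] face s 78.0 F u,n,z [-4.7 -1.   4.4] yaw 69.1 [-1.36  0.59  0.01]
```

```bash
python3 -m pendant '[[-0.003,-0.008,0.008,0,0,0,1],[-0.006,-0.016,0.008,0,0,0,1],[-0.006,-0.016,0.008,0,0,0,1],[-0.006,-0.016,0.008,0,0,0,1]]'
python3 m.py
```

```text
time: 13.25
tcp_pos: [595.6, -224.4, 172.3]
tool_rot: [0.181, 0.983, 0.001, 0.0]
contact_force: [0.3, -3.1, -0.6]
width: 28.7
grasp_force: 90.0
13.25 s,t,z [ 91.9   0.5 172.3] face s 77.7 F u,n,z [-2.8  1.4 -0.6] yaw 69.1 [-0.7  -0.19  0.01]
```

```bash
python3 -m pendant '[[-0.003,-0.008,0,0,0,0,1],[-0.003,-0.008,0,0,0,0,1],[-0.003,-0.008,0,0,0,0,1]]' 
python3 m.py
python3 -m pendant '[[0,0,0,0,0,0,1],[0,0,0,0,0,0,1],[0,0,0,0,0,0,0],[0,0,0,0,0,0,-0.5],[0,0,0,0,0,0,-1],[0,0,0,0,0,0,-1],[0,0,0,0,0,0,-1],[0,0,0,0,0,0,-1],[0,0,0,0,0,0,-1]]' 20
python3 m.py
```

```text
time: 13.55
tcp_pos: [595.3, -224.7, 172.3]
tool_rot: [0.181, 0.984, 0.001, 0.0]
contact_force: [1.5, 0.8, -0.7]
width: 28.6
grasp_force: 89.8
13.55 s,t,z [ 91.5   0.4 172.3] face s 77.3 F u,n,z [ 1.3  1.1 -0.7] yaw 69.2 [ 0.06 -0.49 -0.02]
time: 14.45
tcp_pos: [594.5, -226.5, 172.5]
tool_rot: [0.182, 0.983, -0.0, -0.0]
contact_force: [-0.2, -0.4, -0.5]
width: 85.6
grasp_force: 0.0
14.45 s,t,z [ 89.5   0.2 172.5] face s 75.3 F u,n,z [-0.4  0.  -0.5] yaw 69.1 [ 0.    0.04 -0.03]
```

```bash
python3 -m pendant '[[0,0,0.1,0,0,0,-1],[0,0,0.25,0,0,0,-1],[0,0,0.5,0,0,0,-1],[0,0,0.8,0,0,0,-1],[-0.3,0.3,0.95,0,0,0,-1],[-0.6,0.6,0.95,0,0,0,-1],[-0.9,0.9,0.95,0,0,0,-1],[-0.9,0.9,0.95,0,0,0,-1],[-0.9,0.9,0.95,0,0,0,-1],[-0.9,0.9,0.95,0,0,0,-1],[-0.9,0.9,0.95,0,0,0,-1],[-0.9,0.9,0.95,0,0,0,-1]]'
python3 - <<'E'
from h import *
a=np.deg2rad(69); u=np.array([np.cos(a),np.sin(a)]); o=np.array([562.2,-310])
ps=[]
for i in range(2):
    for c in ("scene","side"):
        p,d,m=snap(c)
        if i: ps.append(p)
        X=cloud(m,d,np.ones(d.shape,bool)); h=X[(np.hypot(*(X[:,:2]-[590,-230]).T)<70)&(X[:,2]>180)&(X[:,2]<225)]
        print(c,len(h),cv2.minAreaRect(h[h[:,2]>202][:,:2].astype(np.float32)) if len(h)>5 else None,np.percentile(h[:,2],98),np.percentile((h[:,:2]-o)@u,[2,98]))
A=cv2.resize(ps[0][210:370,80:280],None,fx=2,fy=2); B=cv2.resize(ps[1][200:360,270:470],None,fx=2,fy=2)
cv2.imwrite("pics/c5.png",np.hstack([A,B])[:,:,::-1])
E
```

```text
time: 15.65
tcp_pos: [460.4, -92.6, 314.9]
tool_rot: [0.182, 0.983, -0.0, 0.0]
contact_force: [-0.3, 0.8, -0.6]
width: 85.8
grasp_force: 0.0
scene 576 ((595.192626953125, -222.60543823242188), (30.023223876953125, 90.71171569824219), 68.96163940429688) 209.0575303759242 [ 77.74447464 107.71540173]
side 829 ((593.622802734375, -221.79783630371094), (35.44906234741211, 90.36477661132812), 69.79551696777344) 207.98516640556576 [ 76.76003214 107.77546308]
scene 579 ((595.2887573242188, -222.65093994140625), (30.007156372070312, 90.09744262695312), 68.96165466308594) 209.16409609997018 [ 77.74452365 107.6818229 ]
side 832 ((593.4703369140625, -222.508056640625), (35.438621520996094, 90.38279724121094), 67.7140121459961) 208.2195429948813 [ 76.73167802 107.13819338]
```

View pics/c5.png

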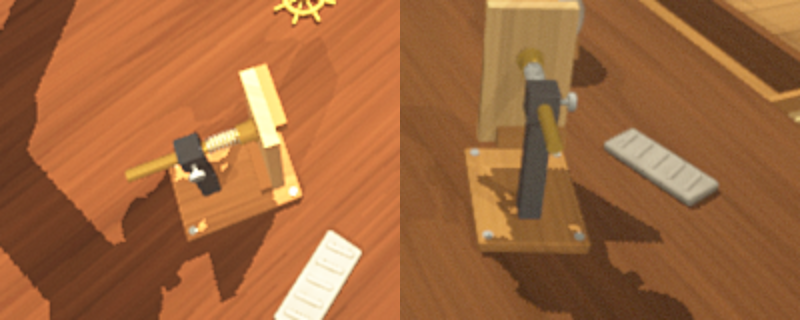

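Both views show the hook hanging level on the peg at about (262,100) and (530,70), held still between the collar and the keeper (face at s≈77.7, about 3 mm of collar travel). The gripper is clear.

```bash
python3 -c "
from bench import ticket; print(ticket.finish_job())"
```

```text
the job is handed in; nothing more can be done
None
```

The farthest bench hook hangs still on the peg. The keeper, hidden from the cameras, blocked a pull back of about 5 N, so it is down. The press peaked at about 8.5 N (10 N at most, judging by wrist torque), and the job is handed in.

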